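# Gauge the drip channel of a serving board

### The job

Check how deep the wide drip channel of the serving board is: take the depth gauge from its rest, stand it squarely across the wide channel with the probe in it, and press it down until its foot sits flat on the board on both sides. Let go and leave it standing there, showing the reading.

Things in the scene. Friction and masses are not known exactly. Their poses are not given: they have to be found in the camera images.
- gauge: Depth gauge, aluminium, about 0.3 kg, an upside-down T 96 mm high: flat foot bar (30 mm along x, 90 along y, 12 high), a square grip body 24 x 24 mm on its middle, 12 to 90 mm above the underside, black cap. Hold the grip body about 65 mm above the underside, on two opposite faces. Origin: centre of the foot's underside; z up, y along the foot. It starts upright in its rest.
- probe (a joint): The steel probe, 8 mm thick, on the gauge's centre line below the foot: how far it is pushed in, m. 0 = fully out (tip 26 mm below the foot), most 0.030. Pushing it in takes about 7 N in all, so press the gauge down 4 to 5 N beyond its weight; a drag then keeps the probe where it is. It reads about 0.012 with the foot flat over the wide channel.
- channel_board: Serving board, light wood, 170 mm along x, 140 along y, 28 thick, fixed. One straight channel 34 mm wide, 14 deep, flat floor, runs along its x at y = 0 from end to end. Origin: centre of underside; z up; yaw within 20 degrees of the channel pointing away from the robot. A like board has only a fine groove 6 mm wide. The boards and the rest stand in any order from left to right.
- rest: Grey plastic rest, fixed: plate 70 x 120 mm, two posts with end cheeks. Origin: centre of its underside, z up, y along the foot of the gauge, yaw within 20 degrees of the world's y. The gauge stands centred on it, foot underside 50 mm above the worktop between the cheeks, which rise 6 mm higher; lift it straight up (75 mm or more) before moving aside. Things lying between are under 30 mm high.

How it is judged:
By the outcome, as a careful person would: the job done as asked, in the order asked, and still so for the second after the job is handed in, with the robot touching nothing.
It also fails if it takes over 45 s, if anything falls off the work surface, if the arm or the gripper's body presses on something with over 40 N, if the wrist force passes 120 N, or if a joint passes its speed limit or range.

### The arm

A 6-joint arm with a two-finger parallel gripper is mounted at the origin on a cart in front of the work surface, level with it; the furniture and walls round the work are solid. World frame = base frame: x ahead of the robot, y to its left, z up, the work surface at z = 0. Lengths are in mm, angles in rad, forces in N, time in s.
With the tool pointing down it reaches from about 225 to 725 mm from the base axis. Payload 3.1 kg.
Tool frame: the origin (TCP) lies on the centre line of the jaws, within the pads' length; the fingertips stand 8 mm ahead of it and the grasp point (between the pads) lies 11 mm behind it; z points along the fingers, y is the direction in which the jaws open and shut (so a half turn about z gives the same grasp; the last joint's range is limited). The gripper opens to 85 mm and grips with 20 to 120 N. Pads are 22 mm wide; open, the fingers measure 114 mm over their backs; the gripper's body (76 mm by 85 mm) begins 54 mm behind the grasp point. The pads swing forward as they close: fully open they stand 13 mm farther back than shut.
Start: joints at [-0.128, 0.048, 0.099, 1.622, 0, 1.443], TCP at [524.993, -0.012, 239.312] pointing down, gripper open.
Joint ranges: [-2.91, 2.91], [-0.99, 1.94], [-1.21, 1.42], [-2.12, 2.29], [-1.49, 1.47], [-3.14, 3.14]. Speed limits (rad/s): [2.79, 2.79, 3.14, 3.14, 3.14, 3.14].

### API

Orientations are given as a rotation vector (axis times angle).
In Python, from station import robot gives the robot as it stands. The module is installed in compiled form; this text tells all that it offers.
- The arm moves only by the shell command python3 -m pendant 'ROWS' [FORCE]. ROWS is JSON, a list of rows, each a list of 5 numbers: the opening, from 0 (shut) to 1 (fully open), then the shift along the tool's x, y, z in m, then the turn about the tool's z in degrees. In form: [[jaw, dx, dy, dz, roll], ...]. A call has 1 to 20 rows; each row is the pose to reach, as a shift and turn from the pose measured when the call began, along the tool's axes at that moment; what a row does not reach only later rows make up. A row lasts 1/12 s, in which the tool goes at most 41.7 mm and 7.16 degrees, less where a joint would pass 70% of its speed; a pose out of reach is approached as far as the arm can. A call with a gripper value outside its range is refused whole. The fingers move at their own pace and stop on an object; FORCE is the grip in N (left out, the last holds). Time passes only in rows, so rows that repeat a pose let the fingers close. It gives the time, the measured TCP pose, the force and the opening at its end, in the units of the state.
- robot.get_state(): the state, without advancing time (a new reading comes with each control period).
- robot.read_camera(name): name is "scene" or "side" or "wrist"; returns a dict with "color" (420x560x3 uint8, red, green, blue), "fovy" (degrees; the focal length in pixels is half the picture's height over the tangent of half this angle, whatever the lens; pixels are square), "cx", "cy" (the principal point, pixels), "extrinsics" (4x4, takes a point from camera to world coordinates); the wrist camera has in their place "tool_from_camera" (4x4, takes a point from camera to tool coordinates, whose origin is the TCP and whose axes are the flange's). Camera axes: x right, y up, looking along -z (the intrinsics and any distortion apply to the point x, -y, -z); pixel columns grow to the right and rows downward; lengths in mm; the calibration is good to about 2 mm. A picture is of the moment at which its call begins: read the wrist's pose just before it. There is no depth.
- robot.close_job(): hands the job in, once; it reports no verdict.
The state is a dict: "time_s": time; "joints": joint angles; "joint_velocities": joint speeds; "joint_efforts": joint torques, N m; "eef_pos": TCP position; "tool_rot": TCP orientation; "force": force on the tool from outside, world axes, zero at the start; "ft_torque": the same for the moment, N m; "grip_width": opening from 0.0 (shut) to 1.0 (fully open).
Only numpy, scipy, OpenCV 4.12 (cv2) and the standard library are available. Lean on these libraries where they do the work, as an engineer would, in place of code of your own. Each camera call takes 0.05 s, during which the arm holds its last target.

## Working session

There is one attempt and no reset: what is moved stays moved. The work goes in short steps, Python scripts to look and compute and a shell command to move; the robot and the scene stay as the last step left them, time stands still between calls to the robot, and variables do not carry over. Pictures are saved under pics/ and viewed, and the job is handed in when it is done.

```bash
mkdir -p pics
cat > h.py <<'E'
import numpy as np, cv2
from scipy.spatial.transform import Rotation as R
from station import robot
def tool(s=None):
    s=s or robot.get_state(); T=np.eye(4); T[:3,:3]=R.from_rotvec(s['tool_rot']).as_matrix(); T[:3,3]=s['eef_pos']; return T
def shot(n,f):
    s=robot.get_state(); c=robot.read_camera(n); cv2.imwrite('pics/'+f,c['color'][:,:,::-1])
    E=np.array(c['extrinsics']) if 'extrinsics' in c else tool(s)@np.array(c['tool_from_camera'])
    fl=c['color'].shape[0]/2/np.tan(np.radians(c['fovy'])/2)
    np.savez('pics/'+f+'.npz',E=E,f=fl,c=[c['cx'],c['cy']])
    return c
def ray(f,uv,z):
    d=np.load('pics/'+f+'.npz');E=d['E'];v=np.array([(uv[0]-d['c'][0])/d['f'],-(uv[1]-d['c'][1])/d['f'],-1])
    v=E[:3,:3]@v;o=E[:3,3];return o+v*(z-o[2])/v[2]
def proj(f,p):
    d=np.load('pics/'+f+'.npz');E=np.linalg.inv(d['E']);q=E[:3,:3]@np.array(p)+E[:3,3]
    return d['c'][0]+d['f']*q[0]/-q[2], d['c'][1]-d['f']*q[1]/-q[2]
E
python3 - <<'E'
from h import *
for n in ['scene','side','wrist']:
    c=shot(n,n+'0.png'); print(n,{k:v for k,v in c.items() if k!='color'})
print(robot.get_state())
E
```

```text
scene {'fovy': 49.120999433439906, 'cx': 278.4754053587982, 'cy': 215.45114937156572, 'extrinsics': array([[ 8.12869093e-01,  2.77719306e-01, -5.11972485e-01,
        -8.75924317e+01],
       [-5.82441944e-01,  3.84137203e-01, -7.16379781e-01,
        -8.27503838e+02],
       [-2.28481755e-03,  8.80517232e-01,  4.74008633e-01,
         5.73415378e+02],
       [ 0.00000000e+00,  0.00000000e+00,  0.00000000e+00,
         1.00000000e+00]])}
side {'fovy': 48.19886827769065, 'cx': 278.68206539136816, 'cy': 214.54154194057296, 'extrinsics': array([[-9.75764876e-01,  1.01613412e-01, -1.93797889e-01,
         2.63852315e+02],
       [-2.17180691e-01, -3.41456619e-01,  9.14461549e-01,
         9.80050836e+02],
       [ 2.67479862e-02,  9.34388619e-01,  3.55249846e-01,
         4.53134331e+02],
       [ 0.00000000e+00,  0.00000000e+00,  0.00000000e+00,
         1.00000000e+00]])}
wrist {'fovy': 71.9813038881369, 'cx': 278.55110175314326, 'cy': 208.4779918181494, 'tool_from_camera': array([[-9.32507269e-04,  9.50404830e-01,  3.11014132e-01,
         7.94872054e+01],
       [ 9.99999063e-01,  1.
[... 214 characters left out ...]
000000e+00]])}
{'time_s': 0.15, 'joints': array([-1.27796141e-01,  4.86272668e-02,  9.79610378e-02,  1.62198729e+00,
       -8.69585753e-06,  1.44297867e+00]), 'joint_velocities': array([ 0.0011698 , -0.00118028,  0.00476558, -0.00133336,  0.00090952,
        0.00012138]), 'joint_efforts': array([ 1.92174317e-03, -3.39259207e+01,  3.20423770e+01,  1.53483648e-02,
       -7.92531455e-05, -2.20000692e-05]), 'eef_pos': array([5.24547277e+02, 4.48950064e-02, 2.38363436e+02]), 'tool_rot': array([-2.22038159e+00, -2.22042938e+00,  1.79304655e-03]), 'force': array([ 0.19120845, -0.4250252 , -1.0824294 ]), 'ft_torque': array([-0.00192452,  0.02406551, -0.02059932]), 'grip_width': 0.9996222272900708}
```

View pics/scene0.png

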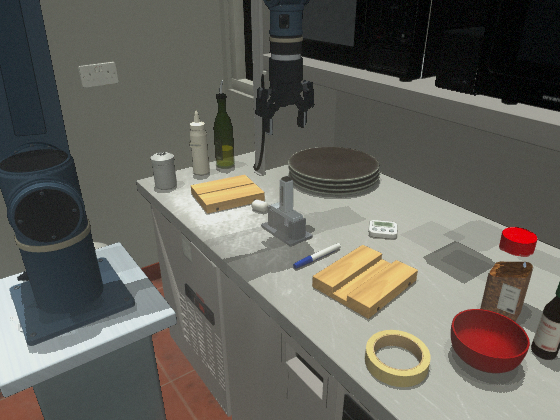

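View pics/side0.png

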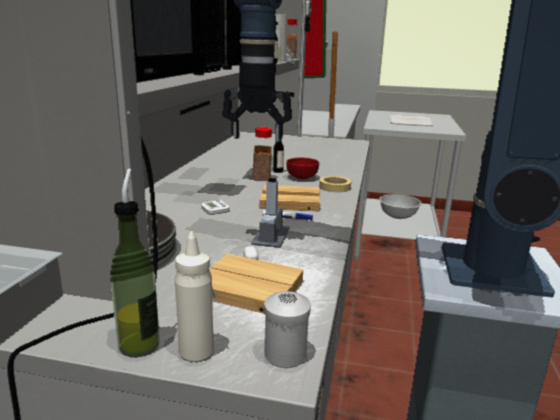

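View pics/wrist0.png

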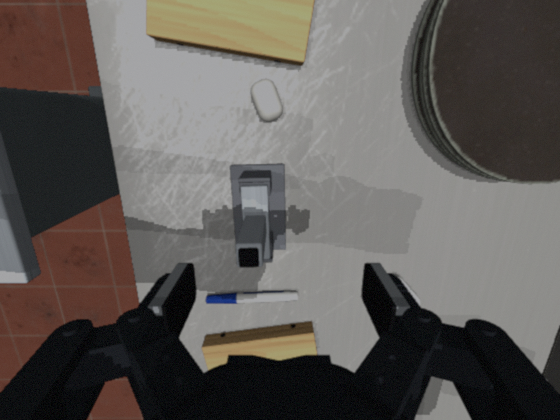

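The scene view shows the wide-channel board on the right (365,278) and the fine-groove board at the far left (228,193). The gauge stands in its rest at (287,215). In the wrist view the cap is at (249,257) and the plate spans about (231–286,164–250). I'll enlarge the views for corner picking.

Run:
```python
from h import *
a=cv2.imread('pics/scene0.png')
cv2.imwrite('pics/z1.png',cv2.resize(a[165:325,240:430],None,fx=4,fy=3.7,interpolation=2)[:, :760])
b=cv2.imread('pics/wrist0.png')[150:280,190:320]; cv2.imwrite('pics/z2.png',cv2.resize(b,None,fx=4.5,fy=4.5,interpolation=2))
for w in [(231,165),(284,164),(286,249)]: print(w,ray('wrist0.png',w,5).round(1))
print('cap',ray('wrist0.png',(249,257),146).round(1))
```

```text
(231, 165) [463.9  17.9   5. ]
(284, 164) [531.3  19.1   5. ]
(286, 249) [534.7 -99.9   5. ]
cap [498.8 -38.5 146. ]
```

Run:
```python
from h import *
for n in ('scene0','side0'):
    a=cv2.imread(f'pics/{n}.png')
    print(n)
```

```text
scene0
side0
```

View pics/z1.png

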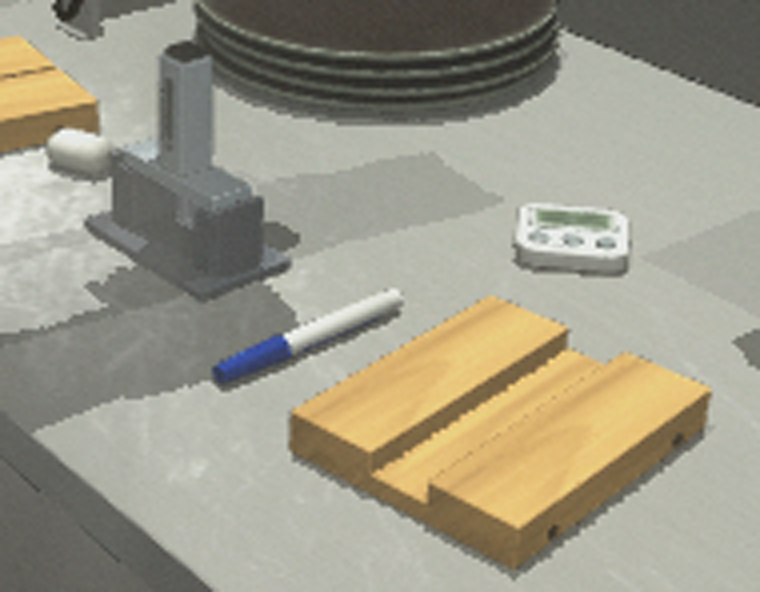

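View pics/z2.png

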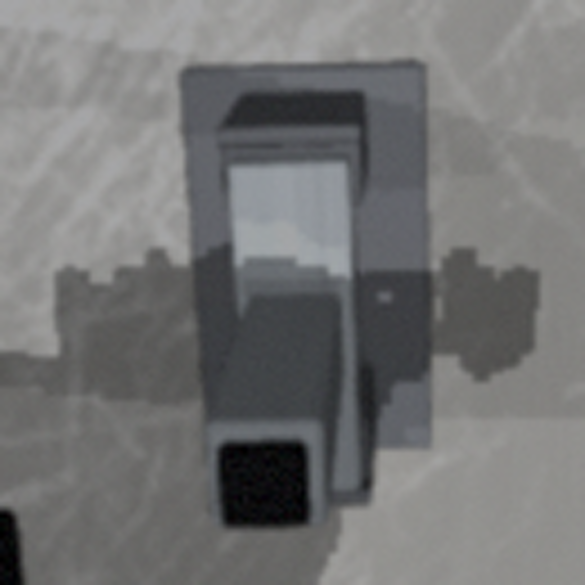

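The zoom gives the plate corners at (190+180/4.5,150+63/4.5) and so on, and the board's top corners. I'll cast those onto their planes.

Run:
```python
from h import *
P={}
for k,(u,v) in dict(NL=(290,412),FL=(490,297),cLn=(371,452),cLf=(568,330),cRn=(430,487),cRf=(628,353),NR=(518,528),FR=(710,392)).items():
    P[k]=ray('scene0.png',(240+u/4,165+v/3.7),28); print(k,P[k].round(1))
print('ctr',np.mean([P[k] for k in('NL','FL','NR','FR')],0).round(1),np.mean([P[k] for k in('cLn','cLf','cRn','cRf')],0).round(1))
for a,b in(('NL','FL'),('cLn','cLf'),('cRn','cRf'),('NR','FR')):
    d=P[b]-P[a];print(a,np.degrees(np.arctan2(d[1],d[0])).round(2),np.linalg.norm(d).round(1))
q=[ray('wrist0.png',(190+u/4.5,150+v/4.5),5) for u,v in((181,65),(425,60),(433,447))];print(np.round(q,1)); print(((q[0]+q[2])/2).round(1))
print('cap',ray('wrist0.png',(190+265/4.5,150+475/4.5),146).round(1),'scene cap',ray('scene0.png',(240+187/4,165+50/3.7),146).round(1))
```

```text
NL [ 406.6 -253.    28. ]
FL [ 571.7 -227.3   28. ]
cLn [ 415.9 -303.5   28. ]
cLf [ 580.  -278.1   28. ]
cRn [ 419.  -341.7   28. ]
cRf [ 587.9 -313.4   28. ]
NR [ 429.4 -388.7   28. ]
FR [ 592.4 -364.    28. ]
ctr [ 500.  -308.3   28. ] [ 500.7 -309.2   28. ]
NL 8.85 167.2
cLn 8.81 166.1
cRn 9.52 171.3
NR 8.63 164.9
[[ 463.    18.6    5. ]
 [ 531.9   19.9    5. ]
 [ 535.  -100.4    5. ]]
[499.  -40.9   5. ]
cap [498.8 -37.1 146. ] scene cap [494.2 -46.6 146. ]
```

```bash
python3 -m pendant '[[1,-0.04,0,0,0],[1,-0.08,-0.005,0,0],[1,-0.12,-0.01,0,0],[1,-0.16,-0.02,0,0],[1,-0.2,-0.025,0,0],[1,-0.235,-0.025,0,0],[1,-0.25,-0.025,0,0],[1,-0.25,-0.025,0,0],[1,-0.25,-0.025,0,0]]'
python3 - <<'E'
from h import *
shot('wrist','w1.png')
b=cv2.imread('pics/w1.png'); cv2.imwrite('pics/z3.png',cv2.resize(b[50:290,150:410],None,fx=2.5,fy=2.5,interpolation=2))
E
```

```text
time_s: 0.9
eef_pos: [499.2, -250.1, 237.7]
tool_rot: [-2.221, -2.217, 0.001]
force: [0.6, 0.7, 0.6]
grip_width: 0.997
```

View pics/z3.png

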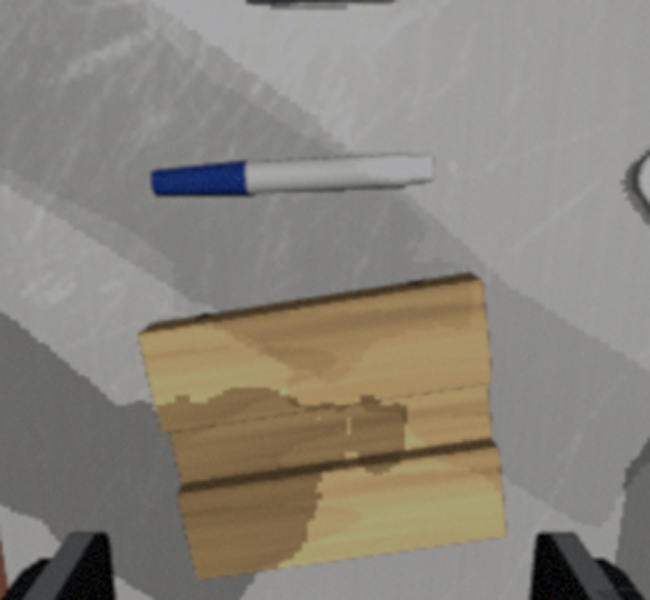

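Run:
```python
from h import *
P={}
for k,(u,v) in dict(NL=(141,332),FL=(483,282),cLn=(163,432),cLf=(490,385),cRn=(180,491),cRf=(497,443),NR=(198,578),FR=(505,537)).items():
    P[k]=ray('w1.png',(150+u/2.5,50+v/2.5),28); print(k,P[k].round(1))
print('ctr',np.mean([P[k] for k in('NL','FL','NR','FR')],0).round(1),np.mean([P[k] for k in('cLn','cLf','cRn','cRf')],0).round(1))
for a,b in(('NL','FL'),('cLn','cLf'),('cRn','cRf'),('NR','FR')):
    d=P[b]-P[a];print(a,np.degrees(np.arctan2(d[1],d[0])).round(2),np.linalg.norm(d).round(1))
```

```text
NL [ 411.4 -249.5   28. ]
FL [ 575.7 -225.6   28. ]
cLn [ 418.4 -301.3   28. ]
cLf [ 582.6 -276.7   28. ]
cRn [ 425.  -334.2   28. ]
cRf [ 588.3 -307.6   28. ]
NR [ 431.5 -386.2   28. ]
FR [ 596.4 -361.4   28. ]
ctr [ 503.8 -305.7   28. ] [ 503.6 -305.    28. ]
NL 8.28 166.0
cLn 8.53 166.0
cRn 9.25 165.4
NR 8.54 166.8
```

```bash
python3 -m pendant '[[1,0.04,0,0,0],[1,0.08,0,0,-1.4],[1,0.12,0,0,-1.4],[1,0.16,0,0,-1.4],[1,0.195,0,0,-1.4],[1,0.21,0,0,-1.4],[1,0.21,0,0.03,-1.4],[1,0.21,0,0.06,-1.4],[1,0.21,0,0.09,-1.4],[1,0.21,0,0.115,-1.4],[1,0.21,0,0.125,-1.4],[1,0.21,0,0.134,-1.4],[1,0.21,0,0.134,-1.4],[1,0.21,0,0.134,-1.4]]'
python3 - <<'E'
from h import *
shot('wrist','w2.png');shot('scene','s2.png');shot('side','d2.png')
a=[cv2.imread('pics/s2.png')[100:270,200:400],cv2.imread('pics/d2.png')[100:270,180:380]]
cv2.imwrite('pics/z4.png',cv2.resize(np.hstack(a),None,fx=2,fy=2))
E
```

```text
time_s: 2.12
eef_pos: [499.6, -38.5, 105.4]
tool_rot: [-2.192, -2.248, -0.001]
force: [1.1, -0.4, 0.1]
grip_width: 0.999
```

View pics/z4.png

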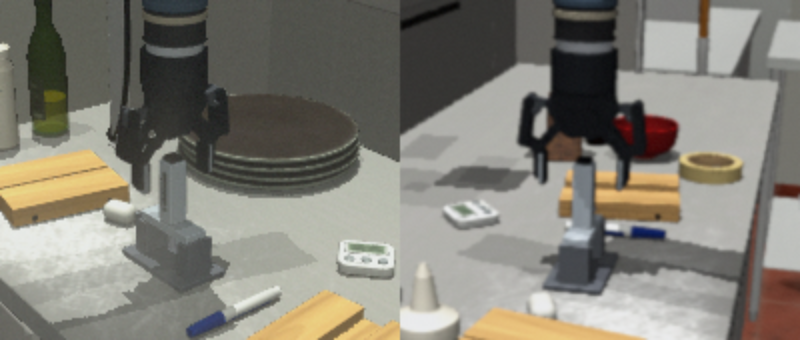

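View pics/w2.png

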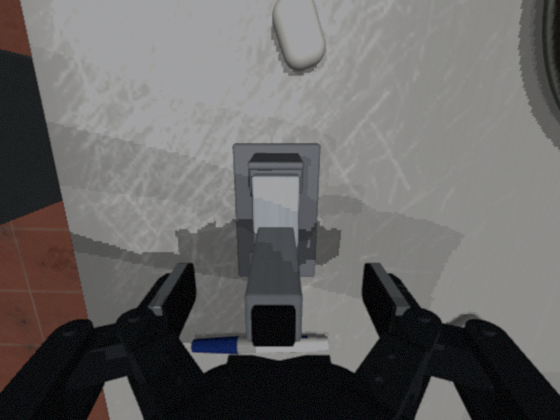

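Run:
```python
from h import *
print(tool().round(3)[:3])
print('cap w',ray('w2.png',(273,324),146).round(1))
p=[499,-40]
for n in('s2.png','d2.png'):print([np.round(proj(n,p+[z]),1) for z in(146,140,56)])
b=cv2.imread('pics/w2.png')
q=[ray('w2.png',c,5).round(1) for c in((234,145),(320,144),(315,277),(238,277))];print(q,np.mean(q,0))
cv2.imwrite('pics/z5.png',cv2.resize(np.hstack([cv2.imread('pics/s2.png')[160:260,240:340],cv2.imread('pics/d2.png')[160:260,220:320]]),None,fx=4,fy=4))
```

```text
[[-2.40000e-02  1.00000e+00  1.00000e-03  5.00565e+02]
 [ 1.00000e+00  2.40000e-02  1.00000e-03 -3.91670e+01]
 [ 1.00000e-03  1.00000e-03 -1.00000e+00  1.06500e+02]]
cap w [497.5 -36.6 146. ]
[array([286.7, 177.1]), array([286.7, 179.5]), array([286.5, 211.4])]
[array([271.7, 177.8]), array([271.7, 180.2]), array([270.9, 214.1])]
[array([463. ,  16.8,   5. ]), array([531.2,  19.2,   5. ]), array([ 534.8, -100.9,    5. ]), array([ 463.9, -102.6,    5. ])] [498.225 -41.875   5.   ]
```

View pics/z5.png

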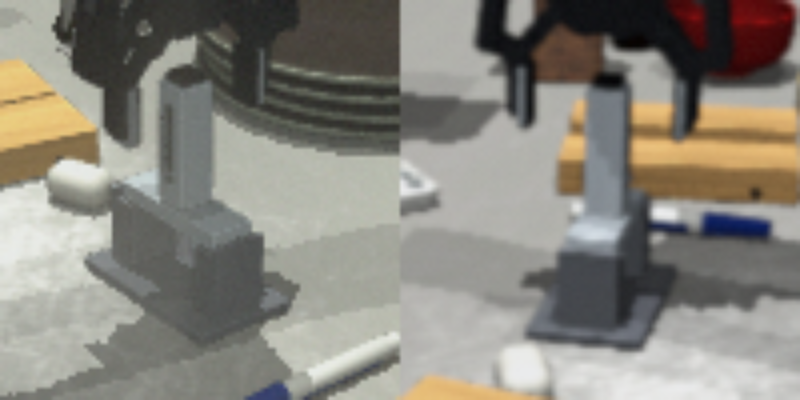

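```bash
python3 -m pendant '[[0.6,0,0,0,0],[0.4,0,0,0,0],[0.3,0,0,0,0],[0.2,0,0,0,0],[0.1,0,0,0,0],[0.1,0,0,0,0],[0.1,0,0,0,0],[0.1,0,0,0,0],[0.1,0,0,0,0],[0.1,0,0,0,0]]' 60
python3 - <<'E'
from h import *
shot('scene','s3.png');shot('side','d3.png')
cv2.imwrite('pics/z6.png',cv2.resize(np.hstack([cv2.imread('pics/s3.png')[160:260,240:340],cv2.imread('pics/d3.png')[160:260,220:320]]),None,fx=4,fy=4))
E
```

```text
time_s: 3.1
eef_pos: [500.3, -39.2, 106.5]
tool_rot: [-2.194, -2.248, -0.002]
force: [-2.2, -0.6, 1.2]
grip_width: 0.275
```

View pics/z6.png

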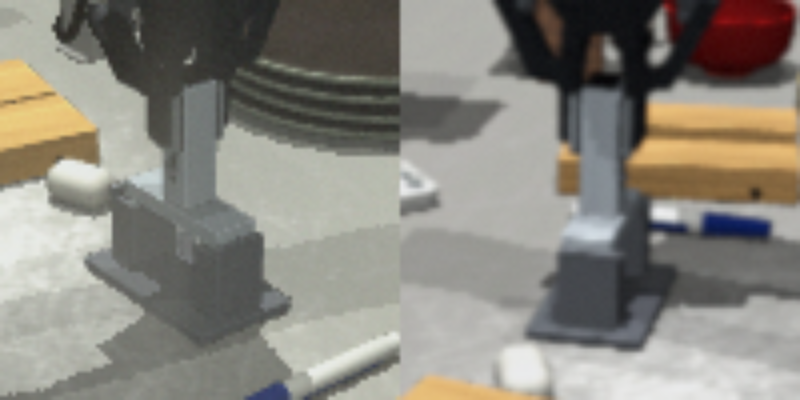

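```bash
python3 -m pendant '[[0.1,0,0,-0.015,0],[0.1,0,0,-0.04,0],[0.1,0,0,-0.07,0],[0.1,0,0,-0.1,0],[0.1,0,0,-0.11,0],[0.1,0,0,-0.11,0],[0.1,-0.02,0,-0.11,-1],[0.1,-0.05,-0.001,-0.11,-2],[0.1,-0.08,-0.001,-0.11,-3],[0.1,-0.11,-0.002,-0.11,-4],[0.1,-0.14,-0.002,-0.11,-5],[0.1,-0.17,-0.003,-0.11,-6],[0.1,-0.2,-0.003,-0.11,-7.2],[0.1,-0.23,-0.004,-0.11,-7.2],[0.1,-0.255,-0.004,-0.11,-7.2],[0.1,-0.266,-0.004,-0.11,-7.2],[0.1,-0.266,-0.004,-0.11,-7.2],[0.1,-0.266,-0.004,-0.11,-7.2]]'
python3 - <<'E'
from h import *
shot('scene','s4.png');shot('side','d4.png');shot('wrist','w4.png')
print(tool().round(3)[:3])
cv2.imwrite('pics/z7.png',cv2.resize(np.hstack([cv2.imread('pics/s4.png')[160:330,290:450],cv2.imread('pics/d4.png')[80:250,220:380]]),None,fx=2.4,fy=2.4,interpolation=2))
E
```

```text
time_s: 4.7
eef_pos: [501.9, -304.6, 213.6]
tool_rot: [-2.046, -2.377, -0.003]
force: [0.0, 1.0, -2.8]
grip_width: 0.273
[[-1.51000e-01  9.89000e-01 -0.00000e+00  5.02735e+02]
 [ 9.89000e-01  1.51000e-01  3.00000e-03 -3.03719e+02]
 [ 3.00000e-03  0.00000e+00 -1.00000e+00  2.15496e+02]]
```

View pics/z7.png

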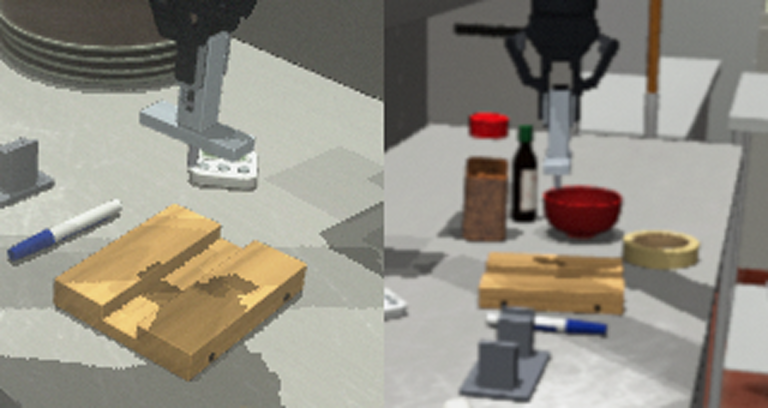

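View pics/w4.png

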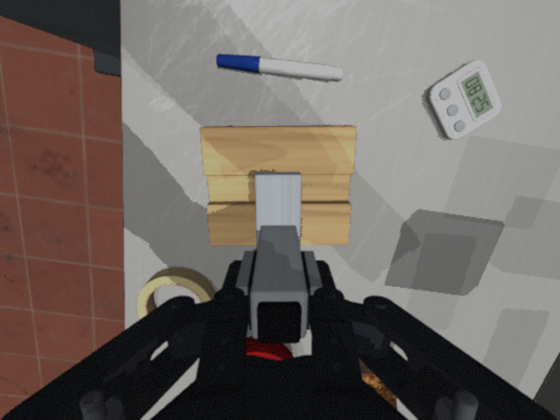

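Run:
```python
from h import *
T=tool();c=T[:3,3].copy();xt=T[:3,0];yt=T[:3,1]
print(c)
im={n:cv2.imread(f'pics/{n}') for n in('s4.png','w4.png')}
for n in im:
    a=cv2.resize(im[n],None,fx=4,fy=4,interpolation=2)
    pts=[(z,sx,sy) for z in(159,171) for sx,sy in((-45,-15),(-45,15),(45,15),(45,-15))]
    for z,sx,sy in pts:
        p=c+xt*sx+yt*sy;p[2]=z;u=proj(n,p);cv2.circle(a,(int(u[0]*4+2),int(u[1]*4+2)),4,(0,0,255) if z==159 else (0,255,0),-1)
    im[n]=a
cv2.imwrite('pics/z8.png',im['s4.png'][670:1000,1340:1700].repeat(2,0).repeat(2,1)[:600]); cv2.imwrite('pics/z9.png',im['w4.png'][600:1200,800:1500])
```

```text
[ 502.73531068 -303.71935697  215.49620539]
```

View pics/z8.png

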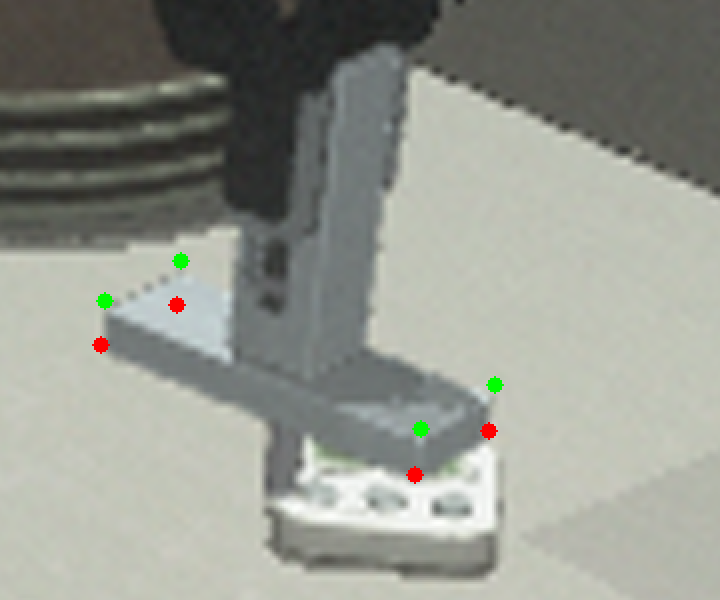

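View pics/z9.png

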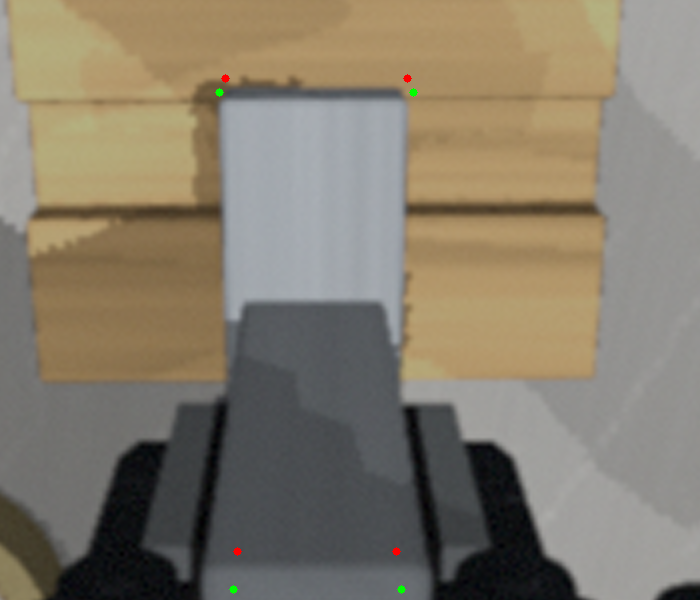

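The wrist view shows the foot square across the channel, with channel edges at rows 175 and 202. The scene view shows the +y end about 2 mm low, which pressing should level. I'll descend until the tip is just above the board top and check again.

```bash
python3 -m pendant '[[0.1,-0.001,0,0.02,0],[0.1,-0.001,0,0.05,0],[0.1,-0.001,0,0.075,0],[0.1,-0.001,0,0.093,0],[0.1,-0.001,0,0.101,0],[0.1,-0.001,0,0.101,0],[0.1,-0.001,0,0.101,0]]'
python3 - <<'E'
from h import *
shot('scene','s5.png');shot('side','d5.png');shot('wrist','w5.png')
print(tool().round(3)[:3])
a=cv2.resize(cv2.imread('pics/s5.png')[200:330,290:430],None,fx=4,fy=4,interpolation=2)
b=cv2.resize(cv2.imread('pics/d5.png')[150:215,250:330],None,fx=8,fy=8,interpolation=2)
cv2.imwrite('pics/z10.png',a);cv2.imwrite('pics/z11.png',b)
E
```

```text
time_s: 5.43
eef_pos: [503.1, -303.7, 115.0]
tool_rot: [-2.044, -2.383, -0.003]
force: [-0.2, -0.1, -2.0]
grip_width: 0.278
[[-1.51000e-01  9.88000e-01  3.00000e-03  5.04156e+02]
 [ 9.88000e-01  1.51000e-01 -0.00000e+00 -3.05171e+02]
 [-1.00000e-03  3.00000e-03 -1.00000e+00  1.16986e+02]]
```

View pics/z10.png

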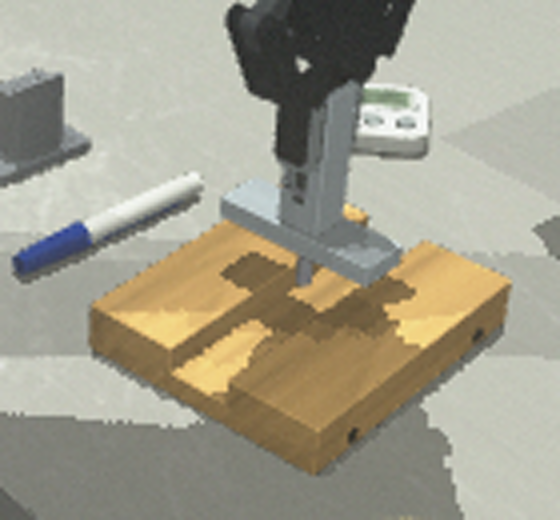

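View pics/z11.png

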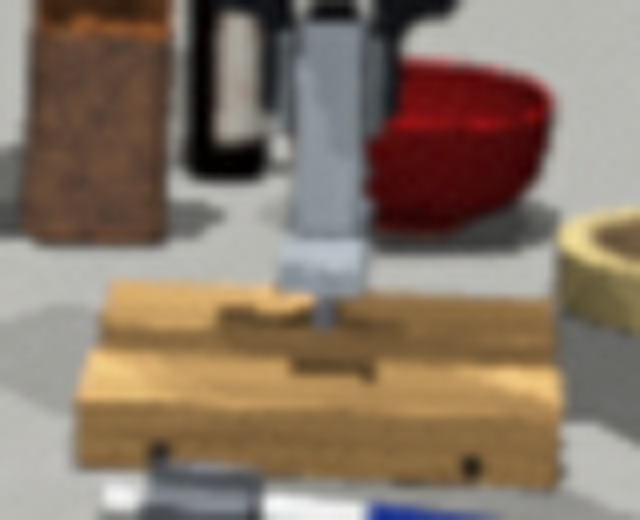

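View pics/w5.png

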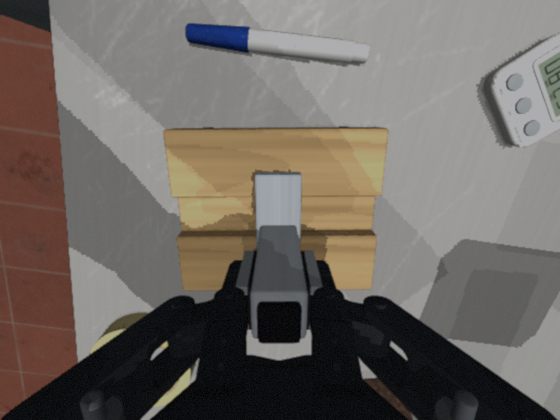

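Run:
```python
from h import *
for z in(30,34,38): print(z,ray('s5.png',(290+304/4,200+285/4),z).round(1), ray('d5.png',(250+322/8,150+328/8),z).round(1))
P={}
for k,(u,v) in dict(cLn=(180,196),cLf=(384,195),cRn=(180,233),cRf=(376,232)).items(): print(k,ray('w5.png',(u,v),28).round(1))
```

```text
30 [ 504.2 -305.2   30. ] [ 504.3 -308.2   30. ]
34 [ 499.8 -309.    34. ] [ 502. -296.   34.]
38 [ 495.4 -312.9   38. ] [ 499.7 -283.9   38. ]
cLn [ 424.4 -299.6   28. ]
cLf [ 584.9 -274.5   28. ]
cRn [ 425.8 -331.6   28. ]
cRf [ 586.7 -306.5   28. ]
```

The tip is at about (504,-305.5), z 30, and the channel centre line is within 3 mm of it. I'll lower and press in steps, watching the force.

```bash
python3 -m pendant '[[0.1,0,0,0.006,0],[0.1,0,0,0.011,0],[0.1,0,0,0.016,0],[0.1,0,0,0.018,0],[0.1,0,0,0.02,0],[0.1,0,0,0.02,0],[0.1,0,0,0.02,0]]'; python3 -m pendant '[[0.1,0,0,0.001,0],[0.1,0,0,0.002,0],[0.1,0,0,0.003,0],[0.1,0,0,0.003,0]]';python3 -m pendant '[[0.1,0,0,0.001,0],[0.1,0,0,0.002,0],[0.1,0,0,0.002,0]]'
```

```text
time_s: 6.17
eef_pos: [504.1, -305.2, 96.8]
tool_rot: [2.045, 2.382, 0.003]
force: [0.7, -0.0, -3.3]
grip_width: 0.274
time_s: 6.5
eef_pos: [504.4, -305.4, 94.9]
tool_rot: [2.044, 2.381, 0.003]
force: [-2.1, 0.2, 3.0]
grip_width: 0.273
time_s: 6.75
eef_pos: [504.4, -305.4, 93.2]
tool_rot: [2.044, 2.381, 0.003]
force: [-2.0, 1.1, 2.6]
grip_width: 0.276
```

```bash
python3 -m pendant '[[0.1,0,0,0.002,0],[0.1,0,0,0.004,0],[0.1,0,0,0.006,0],[0.1,0,0,0.006,0]]';python3 -m pendant '[[0.1,0,0,0.001,0],[0.1,0,0,0.002,0],[0.1,0,0,0.002,0]]';python3 - <<'E'
from h import *
shot('scene','s6.png');shot('side','d6.png')
a=cv2.resize(cv2.imread('pics/s6.png')[200:330,290:430],None,fx=4,fy=4,interpolation=2)
b=cv2.resize(cv2.imread('pics/d6.png')[150:215,250:330],None,fx=8,fy=8,interpolation=2)
cv2.imwrite('pics/z12.png',a);cv2.imwrite('pics/z13.png',b)
E
```

```text
time_s: 7.08
eef_pos: [504.4, -305.4, 86.5]
tool_rot: [2.044, 2.381, 0.003]
force: [-1.5, 0.7, 1.6]
grip_width: 0.273
time_s: 7.33
eef_pos: [504.4, -305.5, 84.5]
tool_rot: [2.044, 2.381, 0.003]
force: [-2.7, 1.5, 3.7]
grip_width: 0.275
```

View pics/z12.png

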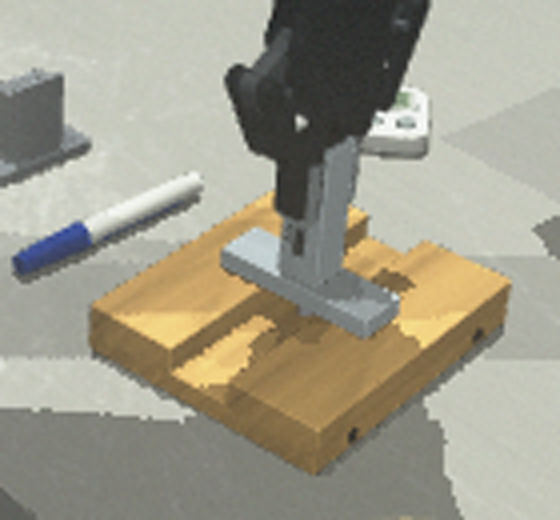

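View pics/z13.png

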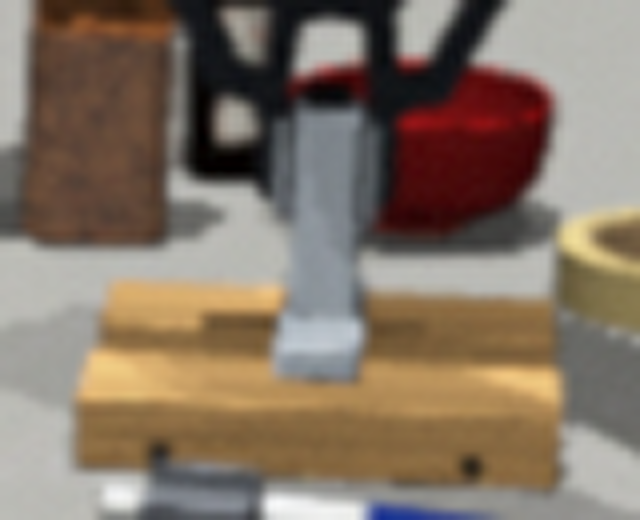

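Nearly down. I'll press until the force rises clearly above the probe's.

```bash
python3 -m pendant '[[0.1,0,0,0.001,0],[0.1,0,0,0.001,0]]';python3 -m pendant '[[0.1,0,0,0.001,0],[0.1,0,0,0.001,0]]';python3 -m pendant '[[0.1,0,0,0.001,0],[0.1,0,0,0.001,0]]'
```

```text
time_s: 7.6
eef_pos: [504.4, -305.5, 84.5]
tool_rot: [2.044, 2.381, 0.003]
force: [-3.8, 3.3, 7.3]
grip_width: 0.273
time_s: 7.77
eef_pos: [504.4, -305.5, 84.5]
tool_rot: [2.044, 2.38, 0.003]
force: [-2.2, 2.2, 7.8]
grip_width: 0.274
time_s: 7.93
eef_pos: [504.4, -305.5, 84.5]
tool_rot: [2.043, 2.38, 0.003]
force: [-3.5, 1.5, 6.9]
grip_width: 0.271
```

```bash
python3 -m pendant '[[0.1,0,0,0.002,0],[0.1,0,0,0.004,0],[0.1,0,0,0.004,0]]';python3 -m pendant '[[0.1,0,0,0.004,0],[0.1,0,0,0.006,0],[0.1,0,0,0.006,0]]';python3 - <<'E'
from h import *
shot('scene','s7.png');shot('side','d7.png');shot('wrist','w7.png')
a=cv2.resize(cv2.imread('pics/s7.png')[235:295,330:410],None,fx=8,fy=8,interpolation=2)
b=cv2.resize(cv2.imread('pics/d7.png')[150:215,250:330],None,fx=8,fy=8,interpolation=2)
cv2.imwrite('pics/z14.png',a);cv2.imwrite('pics/z15.png',b)
E
```

```text
time_s: 8.18
eef_pos: [504.4, -305.6, 84.5]
tool_rot: [2.042, 2.379, 0.003]
force: [-7.2, 3.7, 17.6]
grip_width: 0.273
time_s: 8.43
eef_pos: [504.4, -305.6, 84.4]
tool_rot: [2.041, 2.377, 0.002]
force: [-9.7, 6.2, 24.5]
grip_width: 0.272
```

View pics/z14.png

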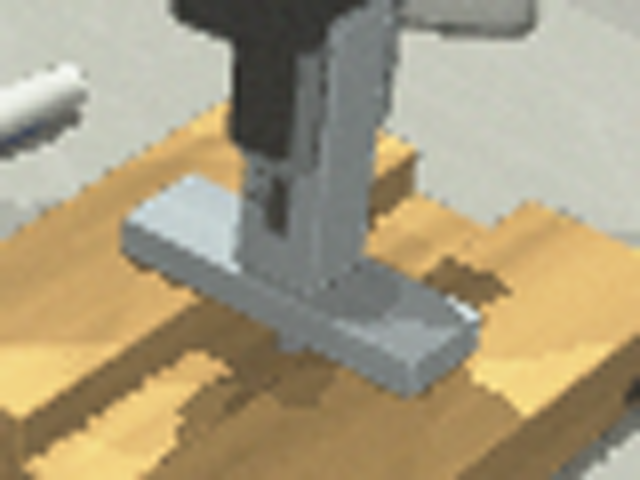

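View pics/z15.png

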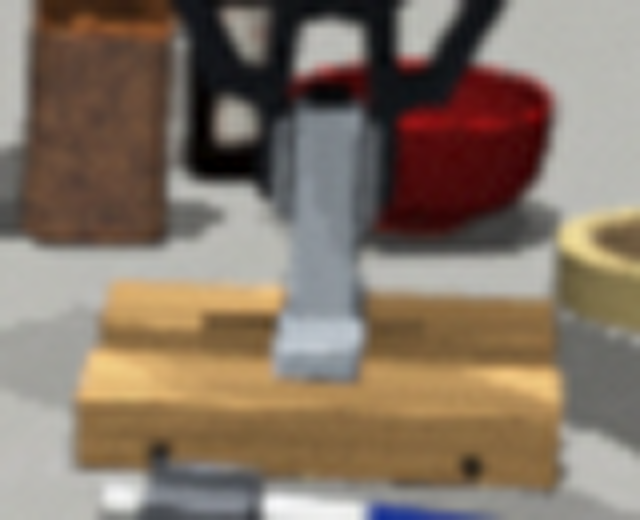

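```bash
python3 - <<'E'
from h import *
T=tool();c=T[:3,3];xt=T[:3,0];yt=T[:3,1]
a=cv2.resize(cv2.imread('pics/s7.png')[235:295,330:410],None,fx=8,fy=8,interpolation=2)
for z in(28,40):
  for sx,sy in((-45,-15),(-45,15),(45,15),(45,-15)):
    p=c+xt*sx+yt*sy;p[2]=z;u=proj('s7.png',p);cv2.circle(a,(int((u[0]-330)*8+4),int((u[1]-235)*8+4)),4,(0,0,255) if z==28 else (0,255,0),-1)
cv2.imwrite('pics/z16.png',a)
E
python3 -m pendant '[[0.1,0,0,0.001,0],[0.1,0,0,0.001,0]]'
```

```text
time_s: 8.75
eef_pos: [505.5, -306.5, 84.6]
tool_rot: [2.039, 2.374, 0.002]
force: [-1.3, 0.3, 8.7]
grip_width: 0.274
```

View pics/z16.png

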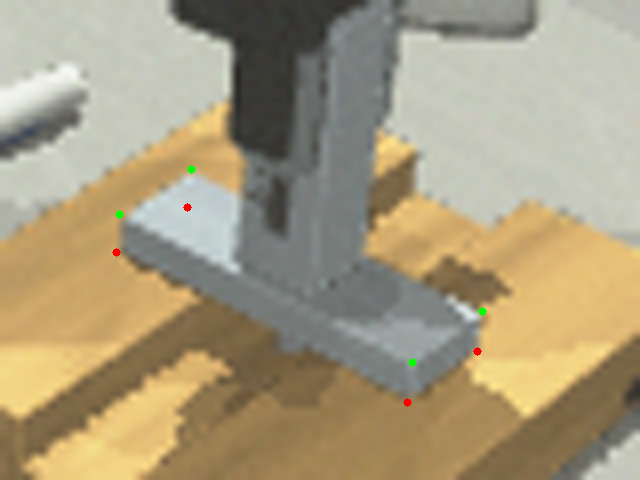

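```bash
python3 -m pendant '[[0.3,0,0,0,0],[0.4,0,0,0,0],[0.6,0,0,0,0],[1,0,0,0,0],[1,0,0,0,0],[1,0,0,0,0],[1,0,0,0,0],[1,0,0,-0.02,0],[1,0,0,-0.05,0],[1,0,0,-0.08,0],[1,0,0,-0.12,0],[1,0,0,-0.15,0],[1,0,0,-0.15,0],[1,0,0,-0.15,0]]'
python3 - <<'E'
from h import *
shot('scene','s8.png');shot('side','d8.png');shot('wrist','w8.png')
a=cv2.resize(cv2.imread('pics/s8.png')[215:290,330:420],None,fx=8,fy=8,interpolation=2)
b=cv2.resize(cv2.imread('pics/d8.png')[150:215,250:330],None,fx=8,fy=8,interpolation=2)
cv2.imwrite('pics/z17.png',a);cv2.imwrite('pics/z18.png',b);print(robot.get_state()['time_s'])
E
```

```text
time_s: 9.92
eef_pos: [505.4, -306.6, 238.2]
tool_rot: [2.034, 2.369, 0.003]
force: [-0.4, -0.1, -0.9]
grip_width: 0.998
10.0667
```

View pics/z17.png

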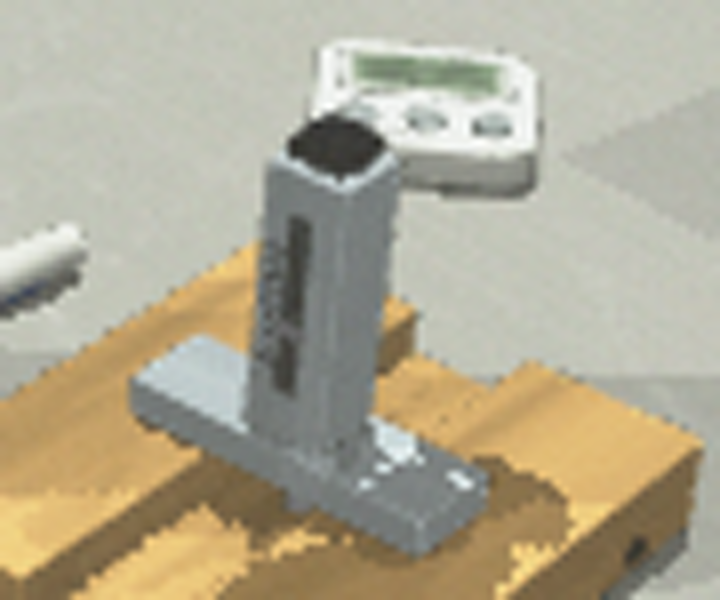

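View pics/z18.png

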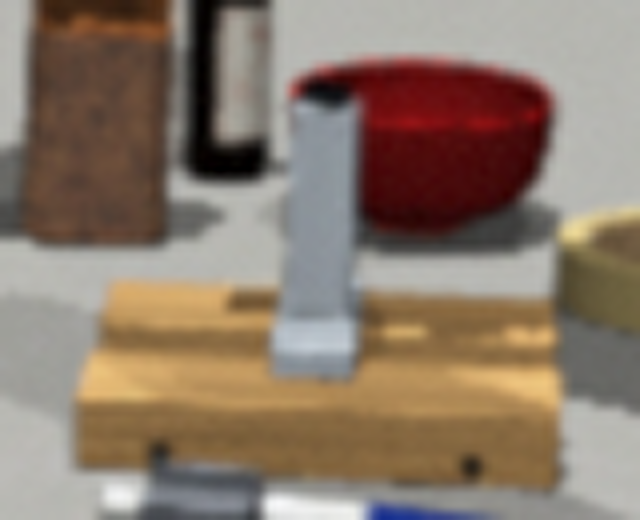

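View pics/w8.png

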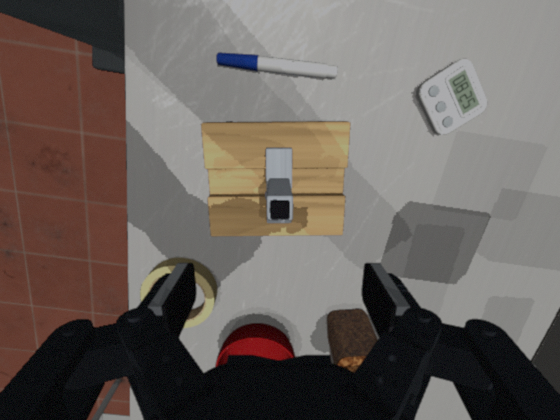

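Run:
```python
from h import *
b=cv2.imread('pics/w8.png')
cv2.imwrite('pics/z19.png',cv2.resize(b[110:250,200:355],None,fx=4.2,fy=4.2,interpolation=2))
def tri(a,ua,c,uc):
    A=[];B=[]
    for n,u in((a,ua),(c,uc)):
        p=ray(n,u,0);q=ray(n,u,100);d=(q-p)/np.linalg.norm(q-p);M=np.eye(3)-np.outer(d,d);A.append(M);B.append(M@p)
    return np.linalg.lstsq(np.vstack(A),np.hstack(B),rcond=None)[0].round(1)
s=lambda u,v:(330+u/8,215+v/8)
cap_s=s(335,146);cap_d=(250+322/8,150+93/8)
print('cap',ray('w8.png',(279.3,209.5),124).round(1),ray('s8.png',cap_s,124).round(1),ray('d8.png',cap_d,124).round(1))
print(tri('w8.png',(279.3,209.5),'s8.png',cap_s),tri('w8.png',(279.3,209.5),'d8.png',cap_d))
# verticality: lines of body edges
for n,(x,y) in(('s8.png',(505,-306)),('d8.png',(505,-306))):
    p,q=np.array(proj(n,[x,y,40])),np.array(proj(n,[x,y,118]));print(n,p.round(1),q.round(1),(q-p).round(2))
```

```text
cap [ 505.9 -307.   124. ] [ 501.3 -312.2  124. ] [ 503.1 -285.3  124. ]
[ 506.  -308.2  120.4] [ 506.9 -308.9  117.9]
s8.png [367.  267.2] [370.6 234. ] [  3.57 -33.2 ]
d8.png [290.  187.9] [290.9 161.9] [  0.96 -26.05]
```

View pics/z19.png

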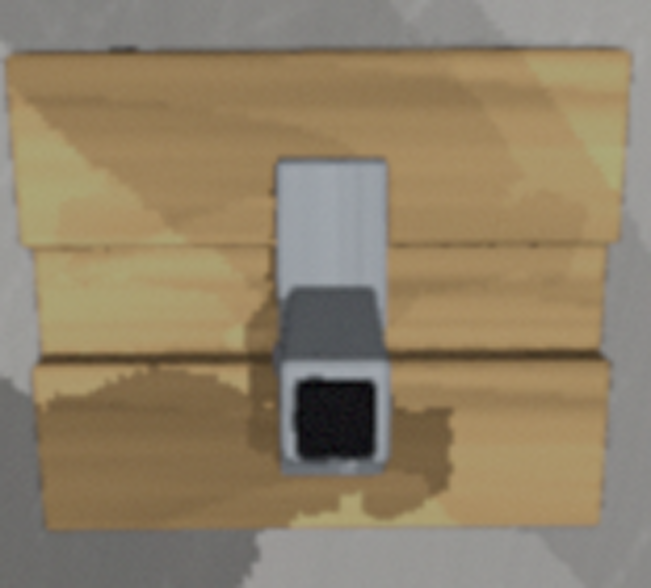

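Run:
```python
from h import *
ax=np.array([-.15,.989,0])
e=ray('w8.png',(200+331/4.2,110+159/4.2),40);print('foot end',e.round(1),'ctr from end',(e-45*ax).round(1))
e2=ray('w8.png',(200+330/4.2,110+473/4.2),40);print('-y end(visible)',e2.round(1))
print('cap ctr',ray('w8.png',(200+335/4.2,110+418/4.2),124).round(1))
for v,n in((243,'chan+'),(358,'chan-')):print(n,ray('w8.png',(200+331/4.2,110+v/4.2),28).round(1))
```

```text
foot end [ 499.7 -263.5   40. ] ctr from end [ 506.4 -308.1   40. ]
-y end(visible) [ 512.8 -351.8   40. ]
cap ctr [ 506.3 -307.   124. ]
chan+ [ 503.5 -287.9   28. ]
chan- [ 508.6 -321.1   28. ]
```

The foot centre (506,-308) and the cap (506,-307) coincide, so the gauge stands upright. The probe is within about 3 mm of the channel centre, and the gripper is clear.

```bash
python3 -c "
from station import robot
print(robot.close_job(), robot.get_state()['time_s'])"
```

```text
the job is handed in; nothing more can be done
the job is handed in; nothing more can be done
```

The gauge is standing across the wide channel of the right-hand board, released, with the gripper about 150 mm above it. The job was handed in at about 10 s.

I gripped the gauge by its body, lifted it straight up about 110 mm and carried it over. I then pressed it down until the arm stopped at the height expected for a flat foot, with the force rising to about 25 N.

**Last checks:**
- **Upright:** the foot and cap centres agree within about 1 mm in the wrist view.
- **Square:** the foot looks square to the channel.
- **Position:** the probe is in the channel, about 3 mm from its centre line.

**What disagreed or stayed unchecked:**
- The scene and side cameras put the cap 3–6 mm lower than expected. The scene camera was already several millimetres off the wrist camera on the cap at the start.
- The foot's +y end looked 2–3 mm low while the gauge was carried. No tilt showed after pressing.
- The probe reading could not be read in the pictures. From the height and contact measurements it should be about 12 mm.

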